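# Find the rocking tin lid and press it home

## Robot

A 6-joint arm with a two-finger parallel gripper is mounted at the origin on the work surface. World frame = base frame: x ahead of the robot, y to its left, z up, the work surface at z = 0. Lengths are in m, angles in rad, forces in N, time in s.
With the tool pointing down it reaches from about 0.25 to 0.775 m from the base axis. Payload 8.9 kg.
Tool frame: the origin (TCP) lies on the centre line of the jaws, within the pads' length; the fingertips stand 17 mm ahead of it and the grasp point (between the pads) lies 2 mm behind it; y points along the fingers, x is the direction in which the jaws open and shut, and the axes are right-handed (so a half turn about y gives the same grasp; the last joint's range is limited). The gripper opens to 85 mm and grips with 20 to 120 N. Pads are 22 mm wide; open, the fingers measure 114 mm over their backs; the gripper's body (76 mm by 85 mm) begins 54 mm behind the grasp point. The pads swing forward as they close: fully open they stand 13 mm farther back than shut.
Start: joints at [1.173, 0.291, -0.153, 1.127, 0, 1.431], TCP at [0.134, 0.508, 0.248] pointing down, gripper open.
Joint ranges: [-2.52, 2.52], [-0.91, 1.74], [-1.3, 1.37], [-1.96, 2.02], [-1.52, 1.47], [-3.14, 3.14]. Speed limits (rad/s): [2.22, 2.22, 2.79, 3.14, 3.14, 3.14].

## Interface

Orientations are given as a rotation vector (axis times angle).
In Python, from workcell import env gives the robot as it stands.
- The arm moves only by the shell command python3 -m pendant 'ROWS' [FORCE]. ROWS is JSON, a list of rows, each an object of numbers: "dx", "dy", "dz": the shift along the tool's x, y, z in mm; "wx", "wy", "wz": the turn, a rotation vector about the tool's x, y, z in degrees; "grip": the finger opening in mm, from 0 to 85.4. In form: [{"dx": .., "dy": .., "dz": .., "wx": .., "wy": .., "wz": .., "grip": ..}, ...]. A call has 1 to 8 rows; each row is the pose to reach, as a shift and turn from the pose commanded when the call began, along the tool's axes at that moment; what a row does not reach only later rows make up. A row lasts 1/10 s, in which the tool goes at most 50 mm and 8.59 degrees, less where a joint would pass 70% of its speed; a pose out of reach is approached as far as the arm can. A call with a gripper value outside its range is refused whole. The fingers move at their own pace and stop on an object; FORCE is the grip in N (left out, the last holds). Time passes only in rows, so rows that repeat a pose let the fingers close. It gives the time, the measured TCP pose, the force and the opening at its end, in the units of the state.
- env.get_obs(): the state, without advancing time (a new reading comes with each control period).
- env.snapshot(name): name is "scene" or "top"; returns a dict with "color" (400x640x3 uint8, blue, green, red), "fx", "fy", "cx", "cy" (pixels), "world_from_camera" (4x4, takes a point from camera to world coordinates). Camera axes: x right, y up, looking along -z (the intrinsics and any distortion apply to the point x, -y, -z); pixel columns grow to the right and rows downward; lengths in m; the calibration is good to about 2 mm. A picture is of the moment at which its call begins. There is no depth.
- env.job_done(): hands the job in, once; it reports no verdict.
The state is a dict: "clock": time; "q": joint angles; "joint_velocities": joint speeds; "joint_torque": joint torques, N m; "ee_pos": TCP position; "ee_rot": TCP orientation; "force": force on the tool from outside, world axes, zero at the start; "ft_torque": the same for the moment, N m; "width": finger opening in m.
Only numpy, scipy, OpenCV 4.12 (cv2) and the standard library are available. Lean on these libraries where they do the work, as an engineer would, in place of code of your own. Each camera call takes 0.05 s, during which the arm holds its last target.

## Task

Four tins of wood finish with identical slip-on lids stand on the table, and one lid was put back without being pushed home. Press near the edge of the lids with the fingertips to find the one that rocks, then push that lid down until it is fully home all round. Only press, without denting a lid: lift nothing, leave the tins standing where they are and do not disturb the jar, hinge, depth gauge and centre punch.

Things in the scene. Friction and masses are not known exactly. Their poses are not given: they have to be found in the camera images.
- tin_a: loose round steel tin with a pale wood-coloured label band, 67 mm across, 0.15 to 0.6 kg. Without lids the four tins are 50 to 90 mm tall, each its own height. Origin: centre of its underside, on the table; z up.
- lid_a_top (a point): centre of the top face of tin_a's lid: slip-on, round, plain metal, flat, 70 mm across, 9 mm skirt over the tin; all four alike. z: the lid's axis, up when level. A lid that is home gives no more than about 1 mm when pressed at its edge. The lid that is not home lies level at the start like the rest, but 3 to 4 mm higher on its tin than it should; its skirt hides the gap.
- tin_b: loose round steel tin with a terracotta label band, 67 mm across, 0.15 to 0.6 kg. Without lids the four tins are 50 to 90 mm tall, each its own height. Origin: centre of its underside, on the table; z up.
- lid_b_top (a point): centre of the top face of tin_b's lid: slip-on, round, plain metal, flat, 70 mm across, 9 mm skirt over the tin; all four alike. z: the lid's axis, up when level. The lid that is not home tips when pressed with 2 to 3 N at 20 to 30 mm from its centre, on any side: 3 to 4 mm down at the pressed edge, as much up opposite, 5 to 8 degrees. It stays as tipped.
- tin_c: loose round steel tin with a dark brown label band, 67 mm across, 0.15 to 0.6 kg. Without lids the four tins are 50 to 90 mm tall, each its own height. Origin: centre of its underside, on the table; z up.
- lid_c_top (a point): centre of the top face of tin_c's lid: slip-on, round, plain metal, flat, 70 mm across, 9 mm skirt over the tin; all four alike. z: the lid's axis, up when level. The lid that is not home is a tight fit: pressed over its middle with 10 to 16 N it slides down 3 to 4 mm until it meets the rim all round, then no longer rocks and stays home.
- tin_d: loose round steel tin with a mid-brown label band, 67 mm across, 0.15 to 0.6 kg. Without lids the four tins are 50 to 90 mm tall, each its own height. Origin: centre of its underside, on the table; z up.
- lid_d_top (a point): centre of the top face of tin_d's lid: slip-on, round, plain metal, flat, 70 mm across, 9 mm skirt over the tin; all four alike. z: the lid's axis, up when level. Any of the four lids may be the one that is not home. More than 60 N dents a lid or tin.
- jar: small glass jar of brass screws with a clip latch lid, 60 mm across, 72 mm tall, loose; stands left of the tins. Origin: centre of its underside. Leave alone.
- hinge: steel mortise hinge lying open, 82 x 60 mm, 9 mm high at the knuckle, loose; lies right of the tins. Origin: centre of its underside. Leave alone.
- depth_gauge: blue plastic depth gauge, 140 x 90 mm, 32 mm high, loose; lies right of the tins. Origin: under the centre of its cross bar. Leave alone.
- punch: silver centre punch lying between the tins, 120 mm long, 10 mm thick, loose. Origin: centre of its length, on the table. Leave alone.
Mind the look-alikes: they are no part of the job. Leave any pink, red or turquoise look-alike of the tin_b alone.

How it is judged:
By the outcome, as a careful person would: the job done as asked, in the order asked, and still so for the second after the job is handed in, with the robot touching nothing.
It also fails if it takes over 51 s, if anything falls off the work surface, if the arm or the gripper's body presses on something with over 40 N, if the wrist force passes 120 N, or if a joint passes its speed limit or range.

## Working session

There is one attempt and no reset: what is moved stays moved. The work goes in short steps, Python scripts to look and compute and a shell command to move; the robot and the scene stay as the last step left them, time stands still between calls to the robot, and variables do not carry over. Pictures are saved under pics/ and viewed, and the job is handed in when it is done.

```bash
ls; mkdir -p pics; python3 - <<'E'
from workcell import env
import cv2,numpy as np
o=env.get_obs()
for k,v in o.items(): print(k,np.round(v,4))
for n in("scene","top"):
    s=env.snapshot(n); cv2.imwrite(f"pics/{n}0.png",s["color"]); print(n,s["fx"],s["fy"],s["cx"],s["cy"],{k:v for k,v in s.items() if k not in("color",)})
E
```

```text
pics
clock 0.0
q [ 1.1727  0.2913 -0.1541  1.1267  0.      1.4315]
joint_velocities [ 0.0004  0.0013 -0.0032  0.0013  0.0017  0.0013]
joint_torque [-2.00000e-04 -5.37141e+01  3.31371e+01  1.58000e-02 -3.00000e-04
  0.00000e+00]
ee_pos [0.1342 0.5071 0.2477]
ee_rot [-1.3212 -1.0156  1.0175]
force [-0.8044  0.2682  0.706 ]
ft_torque [-0.0482 -0.0051  0.0196]
width 0.0852
scene 476.8052563593218 476.8052563593218 309.7439200374047 204.22651098952267 {'fx': 476.8052563593218, 'fy': 476.8052563593218, 'cx': 309.7439200374047, 'cy': 204.22651098952267, 'world_from_camera': array([[-8.60264717e-01, -3.91993495e-01,  3.26014904e-01,
         9.65185621e-01],
       [ 5.09847173e-01, -6.62275310e-01,  5.49042142e-01,
         7.20845740e-01],
       [ 6.90673416e-04,  6.38539360e-01,  7.69588857e-01,
         1.10852530e+00],
       [ 0.00000000e+00,  0.00000000e+00,  0.00000000e+00,
         1.00000000e+00]])}
top 449.23476747036534 449.23476747036534 316.2160716165435 201.36380853655274 {'fx': 449.23476747036534, 'fy': 449.23476747036534, 'cx': 316.2160716165435, 'cy': 201.36380853655274, 'world_from_camera': array([[ 0.02774288,  0.98631462, -0.16252326,  0.33463173],
       [-0.9992759 ,  0.03159961,  0.02119301, -0.01886156],
       [ 0.02603865,  0.16181762,  0.98647709,  1.13507687],
       [ 0.        ,  0.        ,  0.        ,  1.        ]])}
```

View pics/scene0.png

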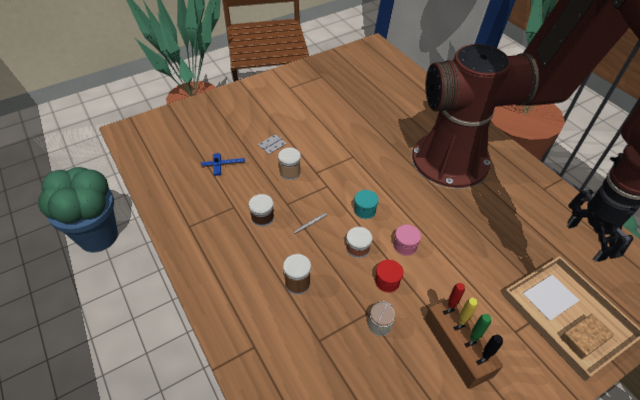

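View pics/top0.png

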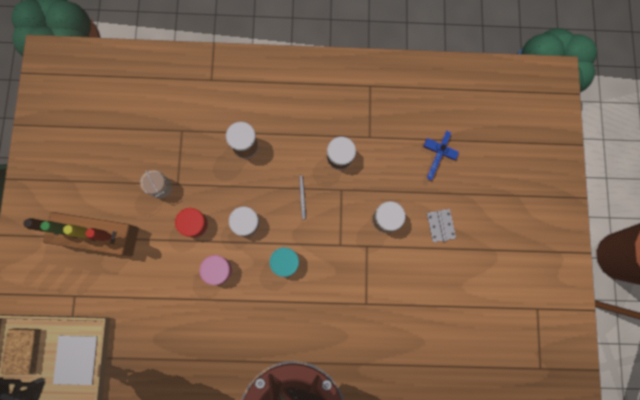

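```bash
python3 - <<'E'
from scipy.spatial.transform import Rotation as R
print(R.from_rotvec([-1.3212,-1.0156,1.0175]).as_matrix().round(3))
E
```

```text
[[ 0.256 -0.001 -0.967]
 [ 0.967 -0.001  0.256]
 [-0.001 -1.     0.   ]]
```

```bash
python3 - <<'E'
import cv2,numpy as np
s=cv2.imread("pics/scene0.png");t=cv2.imread("pics/top0.png")
def c(i,x,y): return cv2.resize(i[y-25:y+25,x-25:x+25],(190,190),interpolation=cv2.INTER_NEAREST)
a=np.hstack([c(s,*p) for p in[(297,273),(262,210),(359,242),(290,163)]])
b=np.hstack([c(t,*p) for p in[(241,137),(341,151),(244,221),(390,216)]])
cv2.imwrite("pics/z0.png",np.vstack([a,b]))
E
```

```text
(no output)
```

View pics/z0.png

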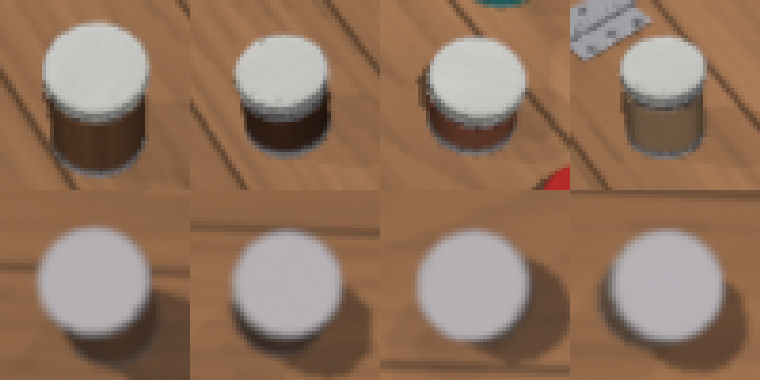

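```bash
cat > h.py <<'E'
import cv2,numpy as np
from workcell import env
def ray(s,u,v):
    d=np.array([(u-s["cx"])/s["fx"],-(v-s["cy"])/s["fy"],-1.]);T=s["world_from_camera"]
    d=T[:3,:3]@d; return T[:3,3],d/np.linalg.norm(d)
def tri(r1,r2):
    (o1,d1),(o2,d2)=r1,r2
    k=np.linalg.lstsq(np.c_[d1,-d2],o2-o1,rcond=None)[0]
    a,b=o1+k[0]*d1,o2+k[1]*d2
    return (a+b)/2,np.linalg.norm(a-b)
def lid(img,x,y,thr,r=25):
    g=img[y-r:y+r,x-r:x+r].min(2)
    m=cv2.resize(g,None,fx=8,fy=8,interpolation=cv2.INTER_CUBIC)>thr
    cs,_=cv2.findContours(m.astype(np.uint8),cv2.RETR_EXTERNAL,cv2.CHAIN_APPROX_NONE)
    c=min((c for c in cs if len(c)>100 and cv2.contourArea(c)>5000),key=lambda c:np.linalg.norm(c.mean((0,1))-8*r))
    e=cv2.fitEllipse(cv2.convexHull(c))
    return (e[0][0]+.5)/8-.5+x-r,(e[0][1]+.5)/8-.5+y-r,np.array(e[1])/8
E
python3 - <<'E'
from h import *
S=env.snapshot("scene");T=env.snapshot("top")
print(S["color"][262:276:3,297],T["color"][130:145:5,241])
for n,p,q in[("d?",(297,268),(241,137)),("c",(262,204),(341,151)),("b",(359,239),(244,221)),("a",(290,158),(390,216))]:
    a=lid(S["color"],*p,155);b=lid(T["color"],*q,130)
    P,g=tri(ray(S,*a[:2]),ray(T,*b[:2])); print(n,np.round(a[:2],1),a[2].round(1),np.round(b[:2],1),b[2].round(1),P.round(4),round(g*1e3,1), "r,ang",np.hypot(*P[:2]).round(3),np.arctan2(P[1],P[0]).round(2))
E
```

```text
[[195 198 198]
 [193 196 196]
 [193 196 196]
 [194 199 198]
 [196 200 199]] [[179 176 180]
 [179 176 180]
 [180 176 180]]
d? [296.6 265.3] [23.3 27.1] [239.9 135.2] [27.7 29. ] [0.6629 0.1471 0.0872] 0.2 r,ang 0.679 0.22
c [260.4 203.1] [18.5 23.9] [341. 150.] [27.3 28.4] [ 0.6416 -0.0996  0.064 ] 0.3 r,ang 0.649 -0.15
b [359.1 236.8] [20.5 25.2] [242.7 220.5] [28.4 29.2] [0.4605 0.1344 0.0515] 0.2 r,ang 0.48 0.28
a [288.9 155.1] [15.8 21.9] [390.1 215.4] [28.5 29.5] [ 0.4815 -0.2196  0.0732] 0.6 r,ang 0.529 -0.43
```

Scene: lids at scene pixels (297,265), (260,203), (359,237) and (289,155); the top view gives the same four. Two-view heights are d 87, c 64, b 52 and a 73 mm. I'll move to d first with the fingers closed and the tool axes turned to line up with the world.

```bash
python3 -m pendant '[{"dx":-110,"dz":-290,"wy":-14.8,"grip":0},{"dx":-219,"dz":-580,"wy":-14.8,"grip":0},{"dx":-219,"dz":-580,"wy":-14.8,"grip":0},{"dx":-219,"dz":-580,"wy":-14.8,"grip":0},{"dx":-219,"dz":-580,"wy":-14.8,"grip":0},{"dx":-219,"dz":-580,"wy":-14.8,"grip":0},{"dx":-219,"dz":-580,"wy":-14.8,"grip":0},{"dx":-219,"dz":-580,"wy":-14.8,"grip":0}]' 40
```

```text
validation failed for argument at $[0]...
```

```bash
python3 -m pendant '[{"dx":-110,"dy":0,"dz":-290,"wx":0,"wy":-14.8,"wz":0,"grip":0},{"dx":-219,"dy":0,"dz":-580,"wx":0,"wy":-14.8,"wz":0,"grip":0},{"dx":-219,"dy":0,"dz":-580,"wx":0,"wy":-14.8,"wz":0,"grip":0},{"dx":-219,"dy":0,"dz":-580,"wx":0,"wy":-14.8,"wz":0,"grip":0},{"dx":-219,"dy":0,"dz":-580,"wx":0,"wy":-14.8,"wz":0,"grip":0},{"dx":-219,"dy":0,"dz":-580,"wx":0,"wy":-14.8,"wz":0,"grip":0},{"dx":-219,"dy":0,"dz":-580,"wx":0,"wy":-14.8,"wz":0,"grip":0},{"dx":-219,"dy":0,"dz":-580,"wx":0,"wy":-14.8,"wz":0,"grip":0}]' 40
```

```text
clock: 1.0
ee_pos: [0.4564, 0.2772, 0.2483]
ee_rot: [-1.209, -1.209, 1.209]
force: [0.3, 0.5, -0.9]
width: -0.0001
```

```bash
python3 -m pendant '[{"dx":-130,"dy":0,"dz":-182,"wx":0,"wy":0,"wz":0,"grip":0},{"dx":-130,"dy":0,"dz":-182,"wx":0,"wy":0,"wz":0,"grip":0},{"dx":-130,"dy":0,"dz":-182,"wx":0,"wy":0,"wz":0,"grip":0},{"dx":-130,"dy":0,"dz":-182,"wx":0,"wy":0,"wz":0,"grip":0},{"dx":-130,"dy":50,"dz":-182,"wx":0,"wy":0,"wz":0,"grip":0},{"dx":-130,"dy":100,"dz":-182,"wx":0,"wy":0,"wz":0,"grip":0},{"dx":-130,"dy":125,"dz":-182,"wx":0,"wy":0,"wz":0,"grip":0},{"dx":-130,"dy":125,"dz":-182,"wx":0,"wy":0,"wz":0,"grip":0}]'
python3 - <<'E'
from h import *
print(env.get_obs()["ee_pos"].round(4))
for n in("scene","top"): cv2.imwrite(f"pics/{n}1.png",env.snapshot(n)["color"])
E
```

```text
clock: 1.8
ee_pos: [0.6336, 0.148, 0.1183]
ee_rot: [-1.204, -1.201, 1.213]
force: [0.1, -0.4, 0.3]
width: -0.0004
[0.6336 0.148  0.1183]
```

View pics/scene1.png

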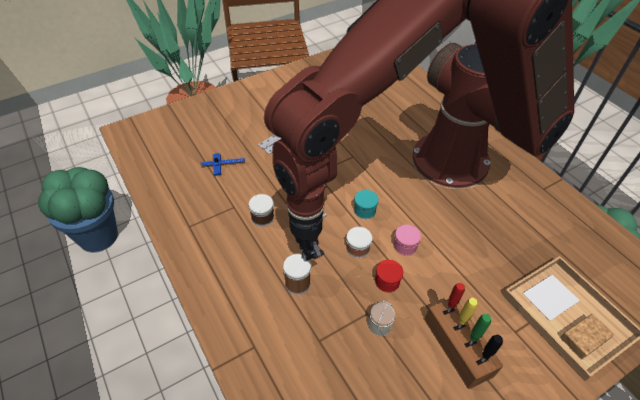

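Fingertip is at about (312,253) over the near edge of lid d (298,267). I'll descend in small steps.

```bash
python3 -m pendant '[{"dx":0,"dy":3,"dz":0,"wx":0,"wy":0,"wz":0,"grip":0},{"dx":0,"dy":6,"dz":0,"wx":0,"wy":0,"wz":0,"grip":0},{"dx":0,"dy":8,"dz":0,"wx":0,"wy":0,"wz":0,"grip":0},{"dx":0,"dy":8,"dz":0,"wx":0,"wy":0,"wz":0,"grip":0}]'
for i in 1; do python3 -m pendant '[{"dx":0,"dy":1.5,"dz":0,"wx":0,"wy":0,"wz":0,"grip":0},{"dx":0,"dy":1.5,"dz":0,"wx":0,"wy":0,"wz":0,"grip":0}]'; done
```

```text
clock: 2.3
ee_pos: [0.637, 0.1488, 0.1158]
ee_rot: [-1.21, -1.209, 1.209]
force: [0.2, -0.6, -0.6]
width: -0.0002
clock: 2.5
ee_pos: [0.6369, 0.1487, 0.1138]
ee_rot: [-1.209, -1.209, 1.209]
force: [0.4, 0.1, -0.2]
width: 0.0003
```

```bash
python3 -m pendant '[{"dx":0,"dy":3,"dz":0,"wx":0,"wy":0,"wz":0,"grip":0},{"dx":0,"dy":6,"dz":0,"wx":0,"wy":0,"wz":0,"grip":0},{"dx":0,"dy":6,"dz":0,"wx":0,"wy":0,"wz":0,"grip":0}]'
python3 -m pendant '[{"dx":0,"dy":1,"dz":0,"wx":0,"wy":0,"wz":0,"grip":0},{"dx":0,"dy":1,"dz":0,"wx":0,"wy":0,"wz":0,"grip":0}]'
python3 -m pendant '[{"dx":0,"dy":1,"dz":0,"wx":0,"wy":0,"wz":0,"grip":0},{"dx":0,"dy":1,"dz":0,"wx":0,"wy":0,"wz":0,"grip":0}]'
```

```text
clock: 2.8
ee_pos: [0.6365, 0.1486, 0.1071]
ee_rot: [-1.209, -1.208, 1.209]
force: [-0.1, -0.1, 0.2]
width: 0.0002
clock: 3.0
ee_pos: [0.6369, 0.1487, 0.1068]
ee_rot: [-1.209, -1.209, 1.209]
force: [0.3, 0.2, 0.2]
width: -0.0001
clock: 3.2
ee_pos: [0.637, 0.1487, 0.1064]
ee_rot: [-1.21, -1.209, 1.209]
force: [-2.0, -0.6, 5.3]
width: 0.0
```

```bash
for i in 1; do python3 -m pendant '[{"dx":0,"dy":0.5,"dz":0,"wx":0,"wy":0,"wz":0,"grip":0},{"dx":0,"dy":0.5,"dz":0,"wx":0,"wy":0,"wz":0,"grip":0}]'; 
python3 -m pendant '[{"dx":0,"dy":0.5,"dz":0,"wx":0,"wy":0,"wz":0,"grip":0},{"dx":0,"dy":0.5,"dz":0,"wx":0,"wy":0,"wz":0,"grip":0}]';done
```

```text
clock: 3.4
ee_pos: [0.637, 0.1487, 0.1064]
ee_rot: [-1.21, -1.209, 1.208]
force: [-3.1, -0.6, 8.4]
width: 0.0002
clock: 3.6
ee_pos: [0.6371, 0.1488, 0.1063]
ee_rot: [-1.21, -1.21, 1.208]
force: [-5.2, -1.0, 13.0]
width: -0.0003
```

Lid d takes 13 N at its edge with under 0.5 mm of give, so it is home. Next is c.

```bash
python3 -m pendant '[{"dx":0,"dy":-25,"dz":0,"wx":0,"wy":0,"wz":0,"grip":0},{"dx":-50,"dy":-25,"dz":10,"wx":0,"wy":0,"wz":0,"grip":0},{"dx":-100,"dy":-25,"dz":20,"wx":0,"wy":0,"wz":0,"grip":0},{"dx":-150,"dy":-25,"dz":20,"wx":0,"wy":0,"wz":0,"grip":0},{"dx":-200,"dy":-25,"dz":20,"wx":0,"wy":0,"wz":0,"grip":0},{"dx":-248,"dy":-25,"dz":20,"wx":0,"wy":0,"wz":0,"grip":0},{"dx":-248,"dy":-10,"dz":20,"wx":0,"wy":0,"wz":0,"grip":0},{"dx":-248,"dy":10,"dz":20,"wx":0,"wy":0,"wz":0,"grip":0}]'
python3 -m pendant '[{"dx":0,"dy":6,"dz":0,"wx":0,"wy":0,"wz":0,"grip":0},{"dx":0,"dy":6,"dz":0,"wx":0,"wy":0,"wz":0,"grip":0},{"dx":0,"dy":6,"dz":0,"wx":0,"wy":0,"wz":0,"grip":0}]'
```

```text
clock: 4.4
ee_pos: [0.6176, -0.1016, 0.0954]
ee_rot: [-1.213, -1.208, 1.206]
force: [-0.4, 0.9, 0.0]
width: -0.0002
clock: 4.7
ee_pos: [0.6172, -0.099, 0.0895]
ee_rot: [-1.21, -1.21, 1.209]
force: [0.4, 0.2, 0.4]
width: 0.0004
```

```bash
python3 -m pendant '[{"dx":0,"dy":3,"dz":0,"wx":0,"wy":0,"wz":0,"grip":0},{"dx":0,"dy":4,"dz":0,"wx":0,"wy":0,"wz":0,"grip":0}]'
python3 -m pendant '[{"dx":0,"dy":1,"dz":0,"wx":0,"wy":0,"wz":0,"grip":0},{"dx":0,"dy":1,"dz":0,"wx":0,"wy":0,"wz":0,"grip":0}]'
python3 -m pendant '[{"dx":0,"dy":1,"dz":0,"wx":0,"wy":0,"wz":0,"grip":0},{"dx":0,"dy":1,"dz":0,"wx":0,"wy":0,"wz":0,"grip":0}]'
```

```text
clock: 4.9
ee_pos: [0.6172, -0.0991, 0.0853]
ee_rot: [-1.21, -1.21, 1.209]
force: [0.0, -0.1, 0.3]
width: -0.0001
clock: 5.1
ee_pos: [0.6168, -0.0992, 0.0838]
ee_rot: [-1.209, -1.209, 1.209]
force: [0.7, 0.8, -0.1]
width: 0.0001
clock: 5.3
ee_pos: [0.6168, -0.0992, 0.0829]
ee_rot: [-1.209, -1.209, 1.209]
force: [-0.1, -0.2, 1.2]
width: 0.0001
```

```bash
python3 -m pendant '[{"dx":0,"dy":0.5,"dz":0,"wx":0,"wy":0,"wz":0,"grip":0},{"dx":0,"dy":0.5,"dz":0,"wx":0,"wy":0,"wz":0,"grip":0}]'
python3 -m pendant '[{"dx":0,"dy":0.5,"dz":0,"wx":0,"wy":0,"wz":0,"grip":0},{"dx":0,"dy":0.5,"dz":0,"wx":0,"wy":0,"wz":0,"grip":0}]'
python3 -m pendant '[{"dx":0,"dy":0.5,"dz":0,"wx":0,"wy":0,"wz":0,"grip":0},{"dx":0,"dy":0.5,"dz":0,"wx":0,"wy":0,"wz":0,"grip":0}]'
```

```text
clock: 5.5
ee_pos: [0.6168, -0.0993, 0.0824]
ee_rot: [-1.209, -1.209, 1.209]
force: [0.1, 0.7, 1.7]
width: 0.0004
clock: 5.7
ee_pos: [0.6169, -0.0993, 0.082]
ee_rot: [-1.21, -1.209, 1.209]
force: [-0.5, 0.6, 2.9]
width: 0.0001
clock: 5.9
ee_pos: [0.6169, -0.0992, 0.0818]
ee_rot: [-1.21, -1.209, 1.209]
force: [-3.0, 1.1, 6.7]
width: -0.0003
```

```bash
python3 -m pendant '[{"dx":0,"dy":0.5,"dz":0,"wx":0,"wy":0,"wz":0,"grip":0},{"dx":0,"dy":0.5,"dz":0,"wx":0,"wy":0,"wz":0,"grip":0}]'
python3 -m pendant '[{"dx":0,"dy":0.5,"dz":0,"wx":0,"wy":0,"wz":0,"grip":0},{"dx":0,"dy":0.5,"dz":0,"wx":0,"wy":0,"wz":0,"grip":0}]'
```

```text
clock: 6.1
ee_pos: [0.6169, -0.0993, 0.0816]
ee_rot: [-1.21, -1.209, 1.209]
force: [-3.4, 1.3, 8.7]
width: -0.0002
clock: 6.3
ee_pos: [0.617, -0.0993, 0.0814]
ee_rot: [-1.21, -1.209, 1.209]
force: [-3.7, 1.3, 12.5]
width: -0.0003
```

c gives about 1 mm, then goes stiff at 12 N, so it is probably home. Next is a.

```bash
python3 -m pendant '[{"dx":0,"dy":-36,"dz":0,"wx":0,"wy":0,"wz":0,"grip":0},{"dx":-25,"dy":-36,"dz":40,"wx":0,"wy":0,"wz":0,"grip":0},{"dx":-50,"dy":-36,"dz":80,"wx":0,"wy":0,"wz":0,"grip":0},{"dx":-85,"dy":-36,"dz":120,"wx":0,"wy":0,"wz":0,"grip":0},{"dx":-120,"dy":-36,"dz":159,"wx":0,"wy":0,"wz":0,"grip":0},{"dx":-120,"dy":-36,"dz":159,"wx":0,"wy":0,"wz":0,"grip":0},{"dx":-120,"dy":-25,"dz":159,"wx":0,"wy":0,"wz":0,"grip":0},{"dx":-120,"dy":-18,"dz":159,"wx":0,"wy":0,"wz":0,"grip":0}]'
python3 -m pendant '[{"dx":0,"dy":0,"dz":0,"wx":0,"wy":0,"wz":0,"grip":0},{"dx":0,"dy":3,"dz":0,"wx":0,"wy":0,"wz":0,"grip":0},{"dx":0,"dy":3,"dz":0,"wx":0,"wy":0,"wz":0,"grip":0}]'
```

```text
clock: 7.1
ee_pos: [0.4583, -0.2189, 0.0974]
ee_rot: [-1.21, -1.209, 1.209]
force: [-0.4, 0.3, 0.3]
width: -0.0002
clock: 7.4
ee_pos: [0.4581, -0.2185, 0.0948]
ee_rot: [-1.208, -1.21, 1.21]
force: [0.1, -0.2, -0.0]
width: -0.0001
```

```bash
python3 -m pendant '[{"dx":0,"dy":1,"dz":0,"wx":0,"wy":0,"wz":0,"grip":0},{"dx":0,"dy":1,"dz":0,"wx":0,"wy":0,"wz":0,"grip":0}]'
python3 -m pendant '[{"dx":0,"dy":1,"dz":0,"wx":0,"wy":0,"wz":0,"grip":0},{"dx":0,"dy":1,"dz":0,"wx":0,"wy":0,"wz":0,"grip":0}]'
python3 -m pendant '[{"dx":0,"dy":1,"dz":0,"wx":0,"wy":0,"wz":0,"grip":0},{"dx":0,"dy":1,"dz":0,"wx":0,"wy":0,"wz":0,"grip":0}]'
```

```text
clock: 7.6
ee_pos: [0.458, -0.219, 0.0943]
ee_rot: [-1.209, -1.209, 1.209]
force: [-0.4, -0.2, -0.1]
width: 0.0003
clock: 7.8
ee_pos: [0.4578, -0.2192, 0.0933]
ee_rot: [-1.21, -1.209, 1.209]
force: [-0.2, 0.2, -0.8]
width: -0.0001
clock: 8.0
ee_pos: [0.4578, -0.2193, 0.0925]
ee_rot: [-1.21, -1.209, 1.209]
force: [-0.4, -0.6, 2.5]
width: -0.0003
```

```bash
python3 -m pendant '[{"dx":0,"dy":0.5,"dz":0,"wx":0,"wy":0,"wz":0,"grip":0},{"dx":0,"dy":0.5,"dz":0,"wx":0,"wy":0,"wz":0,"grip":0}]'
python3 -m pendant '[{"dx":0,"dy":0.5,"dz":0,"wx":0,"wy":0,"wz":0,"grip":0},{"dx":0,"dy":0.5,"dz":0,"wx":0,"wy":0,"wz":0,"grip":0}]'
python3 -m pendant '[{"dx":0,"dy":0.5,"dz":0,"wx":0,"wy":0,"wz":0,"grip":0},{"dx":0,"dy":0.5,"dz":0,"wx":0,"wy":0,"wz":0,"grip":0}]'
```

```text
clock: 8.2
ee_pos: [0.4578, -0.2193, 0.0923]
ee_rot: [-1.21, -1.209, 1.209]
force: [-2.3, 0.7, 8.9]
width: -0.0
clock: 8.4
ee_pos: [0.4578, -0.2193, 0.0922]
ee_rot: [-1.21, -1.209, 1.209]
force: [-3.8, 1.2, 13.0]
width: 0.0003
clock: 8.6
ee_pos: [0.4579, -0.2194, 0.0921]
ee_rot: [-1.211, -1.209, 1.209]
force: [-5.1, 3.4, 17.8]
width: 0.0002
```

a is rigid, so it is home. Next is b.

```bash
python3 -m pendant '[{"dx":0,"dy":-25,"dz":0,"wx":0,"wy":0,"wz":0,"grip":0},{"dx":50,"dy":-25,"dz":10,"wx":0,"wy":0,"wz":0,"grip":0},{"dx":100,"dy":-25,"dz":21,"wx":0,"wy":0,"wz":0,"grip":0},{"dx":150,"dy":-25,"dz":21,"wx":0,"wy":0,"wz":0,"grip":0},{"dx":200,"dy":-25,"dz":21,"wx":0,"wy":0,"wz":0,"grip":0},{"dx":250,"dy":-25,"dz":21,"wx":0,"wy":0,"wz":0,"grip":0},{"dx":300,"dy":-25,"dz":21,"wx":0,"wy":0,"wz":0,"grip":0},{"dx":350,"dy":-25,"dz":21,"wx":0,"wy":0,"wz":0,"grip":0}]'
python3 -m pendant '[{"dx":3,"dy":0,"dz":0,"wx":0,"wy":0,"wz":0,"grip":0},{"dx":3,"dy":20,"dz":0,"wx":0,"wy":0,"wz":0,"grip":0},{"dx":3,"dy":36,"dz":0,"wx":0,"wy":0,"wz":0,"grip":0},{"dx":3,"dy":38,"dz":0,"wx":0,"wy":0,"wz":0,"grip":0},{"dx":3,"dy":38,"dz":0,"wx":0,"wy":0,"wz":0,"grip":0}]'
```

```text
clock: 9.4
ee_pos: [0.4367, 0.1307, 0.116]
ee_rot: [-1.21, -1.209, 1.208]
force: [1.3, -1.1, -0.2]
width: -0.0
clock: 9.9
ee_pos: [0.4366, 0.1313, 0.0777]
ee_rot: [-1.209, -1.208, 1.209]
force: [-0.1, 0.1, 0.2]
width: 0.0001
```

```bash
python3 -m pendant '[{"dx":0,"dy":2,"dz":0,"wx":0,"wy":0,"wz":0,"grip":0},{"dx":0,"dy":4,"dz":0,"wx":0,"wy":0,"wz":0,"grip":0},{"dx":0,"dy":4,"dz":0,"wx":0,"wy":0,"wz":0,"grip":0}]'
python3 -m pendant '[{"dx":0,"dy":1,"dz":0,"wx":0,"wy":0,"wz":0,"grip":0},{"dx":0,"dy":1,"dz":0,"wx":0,"wy":0,"wz":0,"grip":0}]'
python3 -m pendant '[{"dx":0,"dy":1,"dz":0,"wx":0,"wy":0,"wz":0,"grip":0},{"dx":0,"dy":1,"dz":0,"wx":0,"wy":0,"wz":0,"grip":0}]'
python3 -m pendant '[{"dx":0,"dy":0.5,"dz":0,"wx":0,"wy":0,"wz":0,"grip":0},{"dx":0,"dy":0.5,"dz":0,"wx":0,"wy":0,"wz":0,"grip":0}]'
```

```text
clock: 10.2
ee_pos: [0.4371, 0.1315, 0.074]
ee_rot: [-1.21, -1.209, 1.208]
force: [0.3, -0.8, -0.2]
width: -0.0002
clock: 10.4
ee_pos: [0.437, 0.1317, 0.0729]
ee_rot: [-1.21, -1.209, 1.209]
force: [-0.9, 0.1, 0.4]
width: 0.0
clock: 10.6
ee_pos: [0.4369, 0.1317, 0.0717]
ee_rot: [-1.209, -1.209, 1.209]
force: [0.1, 0.6, -0.1]
width: -0.0003
clock: 10.8
ee_pos: [0.4369, 0.1317, 0.0713]
ee_rot: [-1.209, -1.209, 1.209]
force: [-0.7, -0.0, 0.5]
width: -0.0003
```

```bash
python3 -m pendant '[{"dx":0,"dy":0.7,"dz":0,"wx":0,"wy":0,"wz":0,"grip":0},{"dx":0,"dy":0.7,"dz":0,"wx":0,"wy":0,"wz":0,"grip":0}]'
python3 -m pendant '[{"dx":0,"dy":0.7,"dz":0,"wx":0,"wy":0,"wz":0,"grip":0},{"dx":0,"dy":0.7,"dz":0,"wx":0,"wy":0,"wz":0,"grip":0}]'
python3 -m pendant '[{"dx":0,"dy":0.7,"dz":0,"wx":0,"wy":0,"wz":0,"grip":0},{"dx":0,"dy":0.7,"dz":0,"wx":0,"wy":0,"wz":0,"grip":0}]'
```

```text
clock: 11.0
ee_pos: [0.4369, 0.1317, 0.0706]
ee_rot: [-1.209, -1.209, 1.209]
force: [1.3, 0.7, -0.6]
width: 0.0005
clock: 11.2
ee_pos: [0.437, 0.1317, 0.0703]
ee_rot: [-1.21, -1.209, 1.209]
force: [-2.6, -0.0, 8.3]
width: 0.0
clock: 11.4
ee_pos: [0.437, 0.1317, 0.0701]
ee_rot: [-1.21, -1.209, 1.209]
force: [-4.2, -0.9, 17.3]
width: -0.0002
```

b is rigid too. So c, which gave about 1.6 mm at 1–3 N, must be the loose one. I'll lift and look.

```bash
python3 -m pendant '[{"dx":0,"dy":-25,"dz":0,"wx":0,"wy":0,"wz":0,"grip":0},{"dx":0,"dy":-50,"dz":0,"wx":0,"wy":0,"wz":0,"grip":0}]'
python3 - <<'E'
from h import *
S=env.snapshot("scene");T=env.snapshot("top")
cv2.imwrite("pics/s2.png",S["color"]);cv2.imwrite("pics/t2.png",T["color"])
o=cv2.imread("pics/scene0.png");t0=cv2.imread("pics/top0.png")
def c(i,x,y): return cv2.resize(i[y-25:y+25,x-25:x+25],(250,250),interpolation=cv2.INTER_NEAREST)
s=S["color"]
cv2.imwrite("pics/z2.png",np.vstack([np.hstack([c(i,262,210),c(i,297,273),c(i,290,163)]) for i in(o,s)]))
for p in[(297,268),(262,204),(290,158)]:
  print(lid(o,*p,155),lid(s,*p,155))
for p in[(241,137),(341,151),(390,216)]:
  try: print(lid(t0,*p,130),lid(T["color"],*p,130))
  except Exception as e: print(e)
E
```

```text
clock: 11.6
ee_pos: [0.4362, 0.1316, 0.1195]
ee_rot: [-1.208, -1.208, 1.21]
force: [-0.3, -0.3, -0.3]
width: -0.0001
(296.5868339538574, 265.3503246307373, array([23.33138275, 27.08988762])) (296.600549697876, 265.38836097717285, array([23.73446655, 27.42884064]))
(260.42551612854004, 203.0923671722412, array([18.50286293, 23.86893272])) (260.35116386413574, 203.12532806396484, array([18.52165413, 24.31954384]))
(288.8760929107666, 155.13390731811523, array([15.77564907, 21.88881683])) (288.88213539123535, 155.1927032470703, array([16.18972206, 22.19233131]))
(239.93951797485352, 135.2099781036377, array([27.71497726, 29.03314209])) (239.9299144744873, 135.20550727844238, array([28.57905197, 30.00874519]))
(341.022424697876, 149.9825096130371, array([27.31062508, 28.34114265])) (340.98315811157227, 149.9359588623047, array([28.59869003, 29.38340569]))
(390.0681972503662, 215.3934555053711, array([28.55269623, 29.4669838 ])) (390.0068111419678, 215.38339233398438, array([29.44376945, 30.35467148]))
```

View pics/z2.png

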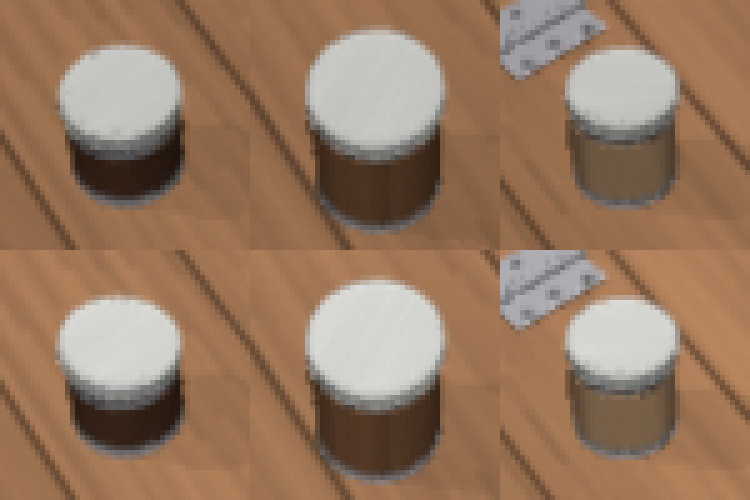

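In the second row c's lid (left, lid centre near (260,203)) is visibly tipped: its skirt shows deeper on the camera side, while d and a are unchanged. I'll press c over its middle.

```bash
python3 -m pendant '[{"dx":-33,"dy":0,"dz":-30,"wx":0,"wy":0,"wz":0,"grip":0},{"dx":-66,"dy":0,"dz":-60,"wx":0,"wy":0,"wz":0,"grip":0},{"dx":-100,"dy":0,"dz":-90,"wx":0,"wy":0,"wz":0,"grip":0},{"dx":-135,"dy":0,"dz":-120,"wx":0,"wy":0,"wz":0,"grip":0},{"dx":-170,"dy":0,"dz":-150,"wx":0,"wy":0,"wz":0,"grip":0},{"dx":-203,"dy":0,"dz":-180,"wx":0,"wy":0,"wz":0,"grip":0},{"dx":-231,"dy":0,"dz":-204,"wx":0,"wy":0,"wz":0,"grip":0},{"dx":-231,"dy":15,"dz":-204,"wx":0,"wy":0,"wz":0,"grip":0}]'
python3 -m pendant '[{"dx":0,"dy":5,"dz":0,"wx":0,"wy":0,"wz":0,"grip":0},{"dx":0,"dy":12,"dz":0,"wx":0,"wy":0,"wz":0,"grip":0},{"dx":0,"dy":12,"dz":0,"wx":0,"wy":0,"wz":0,"grip":0}]'
python3 -m pendant '[{"dx":0,"dy":2,"dz":0,"wx":0,"wy":0,"wz":0,"grip":0},{"dx":0,"dy":3,"dz":0,"wx":0,"wy":0,"wz":0,"grip":0},{"dx":0,"dy":3,"dz":0,"wx":0,"wy":0,"wz":0,"grip":0}]'
```

```text
clock: 12.5
ee_pos: [0.6447, -0.1038, 0.1046]
ee_rot: [-1.216, -1.209, 1.206]
force: [0.5, 1.0, 0.3]
width: 0.0003
clock: 12.8
ee_pos: [0.6396, -0.0985, 0.0911]
ee_rot: [-1.207, -1.208, 1.21]
force: [0.5, 0.1, 0.5]
width: 0.0
clock: 13.1
ee_pos: [0.6409, -0.0991, 0.0896]
ee_rot: [-1.21, -1.209, 1.209]
force: [0.6, 0.8, 1.1]
width: 0.0005
```

```bash
python3 -m pendant '[{"dx":0,"dy":2,"dz":0,"wx":0,"wy":0,"wz":0,"grip":0},{"dx":0,"dy":3,"dz":0,"wx":0,"wy":0,"wz":0,"grip":0},{"dx":0,"dy":3,"dz":0,"wx":0,"wy":0,"wz":0,"grip":0}]'
python3 -m pendant '[{"dx":0,"dy":1.5,"dz":0,"wx":0,"wy":0,"wz":0,"grip":0},{"dx":0,"dy":1.5,"dz":0,"wx":0,"wy":0,"wz":0,"grip":0}]'
python3 -m pendant '[{"dx":0,"dy":1,"dz":0,"wx":0,"wy":0,"wz":0,"grip":0},{"dx":0,"dy":1,"dz":0,"wx":0,"wy":0,"wz":0,"grip":0}]'
```

```text
clock: 13.4
ee_pos: [0.6407, -0.0994, 0.0861]
ee_rot: [-1.209, -1.209, 1.209]
force: [1.1, -0.1, -0.6]
width: -0.0002
clock: 13.6
ee_pos: [0.6409, -0.0995, 0.0847]
ee_rot: [-1.21, -1.209, 1.209]
force: [-0.3, 0.2, 0.7]
width: -0.0002
clock: 13.8
ee_pos: [0.6411, -0.0995, 0.084]
ee_rot: [-1.21, -1.209, 1.209]
force: [0.1, 0.4, 2.7]
width: 0.0
```

```bash
python3 -m pendant '[{"dx":0,"dy":1,"dz":0,"wx":0,"wy":0,"wz":0,"grip":0},{"dx":0,"dy":1,"dz":0,"wx":0,"wy":0,"wz":0,"grip":0}]'
python3 -m pendant '[{"dx":0,"dy":0.7,"dz":0,"wx":0,"wy":0,"wz":0,"grip":0},{"dx":0,"dy":0.7,"dz":0,"wx":0,"wy":0,"wz":0,"grip":0}]'
python3 -m pendant '[{"dx":0,"dy":0.7,"dz":0,"wx":0,"wy":0,"wz":0,"grip":0},{"dx":0,"dy":0.7,"dz":0,"wx":0,"wy":0,"wz":0,"grip":0}]'
python3 -m pendant '[{"dx":0,"dy":0.7,"dz":0,"wx":0,"wy":0,"wz":0,"grip":0},{"dx":0,"dy":0.7,"dz":0,"wx":0,"wy":0,"wz":0,"grip":0}]'
```

```text
clock: 14.0
ee_pos: [0.6412, -0.0995, 0.0834]
ee_rot: [-1.21, -1.209, 1.209]
force: [-0.1, 0.0, 6.9]
width: -0.0
clock: 14.2
ee_pos: [0.6412, -0.0995, 0.0829]
ee_rot: [-1.211, -1.209, 1.209]
force: [-0.7, 0.5, 8.6]
width: -0.0002
clock: 14.4
ee_pos: [0.6412, -0.0995, 0.0823]
ee_rot: [-1.211, -1.21, 1.209]
force: [-2.4, 0.9, 9.4]
width: -0.0001
clock: 14.6
ee_pos: [0.6412, -0.0995, 0.0816]
ee_rot: [-1.211, -1.21, 1.209]
force: [-2.4, 1.2, 10.6]
width: 0.0001
```

It is sliding down at about 10 N, as described.

```bash
python3 -m pendant '[{"dx":0,"dy":0.7,"dz":0,"wx":0,"wy":0,"wz":0,"grip":0},{"dx":0,"dy":0.7,"dz":0,"wx":0,"wy":0,"wz":0,"grip":0}]'
python3 -m pendant '[{"dx":0,"dy":0.7,"dz":0,"wx":0,"wy":0,"wz":0,"grip":0},{"dx":0,"dy":0.7,"dz":0,"wx":0,"wy":0,"wz":0,"grip":0}]'
python3 -m pendant '[{"dx":0,"dy":0.7,"dz":0,"wx":0,"wy":0,"wz":0,"grip":0},{"dx":0,"dy":0.7,"dz":0,"wx":0,"wy":0,"wz":0,"grip":0}]'
python3 -m pendant '[{"dx":0,"dy":0.7,"dz":0,"wx":0,"wy":0,"wz":0,"grip":0},{"dx":0,"dy":0.7,"dz":0,"wx":0,"wy":0,"wz":0,"grip":0}]'
```

```text
clock: 14.8
ee_pos: [0.6412, -0.0995, 0.0809]
ee_rot: [-1.211, -1.21, 1.209]
force: [-2.0, 0.7, 10.5]
width: 0.0002
clock: 15.0
ee_pos: [0.6412, -0.0995, 0.0806]
ee_rot: [-1.211, -1.21, 1.208]
force: [-3.0, 0.5, 12.6]
width: 0.0002
clock: 15.2
ee_pos: [0.6413, -0.0996, 0.0804]
ee_rot: [-1.211, -1.21, 1.209]
force: [-3.9, 0.8, 17.8]
width: -0.0002
clock: 15.4
ee_pos: [0.6413, -0.0996, 0.0803]
ee_rot: [-1.211, -1.21, 1.208]
force: [-6.7, 1.7, 22.7]
width: -0.0
```

It stopped firmly at 0.0803 with 22.7 N. Now I'll check the edges, far side first.

```bash
python3 -m pendant '[{"dx":0,"dy":-12,"dz":0,"wx":0,"wy":0,"wz":0,"grip":0},{"dx":0,"dy":-12,"dz":-23,"wx":0,"wy":0,"wz":0,"grip":0},{"dx":0,"dy":-12,"dz":-23,"wx":0,"wy":0,"wz":0,"grip":0},{"dx":0,"dy":-7,"dz":-23,"wx":0,"wy":0,"wz":0,"grip":0},{"dx":0,"dy":-5,"dz":-23,"wx":0,"wy":0,"wz":0,"grip":0},{"dx":0,"dy":-5,"dz":-23,"wx":0,"wy":0,"wz":0,"grip":0}]'
python3 -m pendant '[{"dx":0,"dy":1,"dz":0,"wx":0,"wy":0,"wz":0,"grip":0},{"dx":0,"dy":1,"dz":0,"wx":0,"wy":0,"wz":0,"grip":0}]'
python3 -m pendant '[{"dx":0,"dy":1,"dz":0,"wx":0,"wy":0,"wz":0,"grip":0},{"dx":0,"dy":1,"dz":0,"wx":0,"wy":0,"wz":0,"grip":0}]'
python3 -m pendant '[{"dx":0,"dy":1,"dz":0,"wx":0,"wy":0,"wz":0,"grip":0},{"dx":0,"dy":1,"dz":0,"wx":0,"wy":0,"wz":0,"grip":0}]'
```

```text
clock: 16.0
ee_pos: [0.6626, -0.0993, 0.0819]
ee_rot: [-1.208, -1.208, 1.209]
force: [-0.4, 0.5, -0.9]
width: -0.0001
clock: 16.2
ee_pos: [0.6635, -0.0994, 0.0817]
ee_rot: [-1.209, -1.209, 1.209]
force: [0.6, 0.5, -0.1]
width: 0.0002
clock: 16.4
ee_pos: [0.6637, -0.0994, 0.0808]
ee_rot: [-1.209, -1.209, 1.209]
force: [-0.3, -1.2, -0.0]
width: 0.0001
clock: 16.6
ee_pos: [0.6639, -0.0995, 0.0804]
ee_rot: [-1.21, -1.209, 1.209]
force: [-1.9, 0.3, 5.0]
width: -0.0001
```

```bash
python3 -m pendant '[{"dx":0,"dy":1,"dz":0,"wx":0,"wy":0,"wz":0,"grip":0},{"dx":0,"dy":1,"dz":0,"wx":0,"wy":0,"wz":0,"grip":0}]'
python3 -m pendant '[{"dx":0,"dy":-10,"dz":0,"wx":0,"wy":0,"wz":0,"grip":0},{"dx":0,"dy":-10,"dz":46,"wx":0,"wy":0,"wz":0,"grip":0},{"dx":0,"dy":-10,"dz":46,"wx":0,"wy":0,"wz":0,"grip":0},{"dx":0,"dy":-4,"dz":46,"wx":0,"wy":0,"wz":0,"grip":0},{"dx":0,"dy":-2.5,"dz":46,"wx":0,"wy":0,"wz":0,"grip":0},{"dx":0,"dy":-2.5,"dz":46,"wx":0,"wy":0,"wz":0,"grip":0}]'
python3 -m pendant '[{"dx":0,"dy":1.5,"dz":0,"wx":0,"wy":0,"wz":0,"grip":0},{"dx":0,"dy":1.5,"dz":0,"wx":0,"wy":0,"wz":0,"grip":0}]'
python3 -m pendant '[{"dx":0,"dy":1.5,"dz":0,"wx":0,"wy":0,"wz":0,"grip":0},{"dx":0,"dy":1.5,"dz":0,"wx":0,"wy":0,"wz":0,"grip":0}]'
```

```text
clock: 16.8
ee_pos: [0.6643, -0.0995, 0.0803]
ee_rot: [-1.211, -1.21, 1.208]
force: [-2.6, -0.1, 11.3]
width: -0.0001
clock: 17.4
ee_pos: [0.6189, -0.0996, 0.0813]
ee_rot: [-1.21, -1.209, 1.209]
force: [-0.3, -0.1, 0.3]
width: 0.0
clock: 17.6
ee_pos: [0.619, -0.0996, 0.0804]
ee_rot: [-1.211, -1.21, 1.208]
force: [-0.7, -0.6, 4.6]
width: -0.0001
clock: 17.8
ee_pos: [0.619, -0.0996, 0.0802]
ee_rot: [-1.212, -1.21, 1.208]
force: [-4.0, 1.6, 16.5]
width: 0.0003
```

Near and far edges are level and firm. Now left and right.

```bash
python3 -m pendant '[{"dx":0,"dy":-10,"dz":0,"wx":0,"wy":0,"wz":0,"grip":0},{"dx":20,"dy":-10,"dz":-23,"wx":0,"wy":0,"wz":0,"grip":0},{"dx":20,"dy":-10,"dz":-23,"wx":0,"wy":0,"wz":0,"grip":0},{"dx":20,"dy":-5,"dz":-23,"wx":0,"wy":0,"wz":0,"grip":0},{"dx":20,"dy":-3,"dz":-23,"wx":0,"wy":0,"wz":0,"grip":0},{"dx":20,"dy":-3,"dz":-23,"wx":0,"wy":0,"wz":0,"grip":0}]'
python3 -m pendant '[{"dx":0,"dy":1.5,"dz":0,"wx":0,"wy":0,"wz":0,"grip":0},{"dx":0,"dy":1.5,"dz":0,"wx":0,"wy":0,"wz":0,"grip":0}]'
python3 -m pendant '[{"dx":0,"dy":1.2,"dz":0,"wx":0,"wy":0,"wz":0,"grip":0},{"dx":0,"dy":1.2,"dz":0,"wx":0,"wy":0,"wz":0,"grip":0}]'
python3 -m pendant '[{"dx":0,"dy":-10,"dz":0,"wx":0,"wy":0,"wz":0,"grip":0},{"dx":-40,"dy":-10,"dz":0,"wx":0,"wy":0,"wz":0,"grip":0},{"dx":-40,"dy":-10,"dz":0,"wx":0,"wy":0,"wz":0,"grip":0},{"dx":-40,"dy":-5,"dz":0,"wx":0,"wy":0,"wz":0,"grip":0},{"dx":-40,"dy":-2.7,"dz":0,"wx":0,"wy":0,"wz":0,"grip":0},{"dx":-40,"dy":-2.7,"dz":0,"wx":0,"wy":0,"wz":0,"grip":0}]'
python3 -m pendant '[{"dx":0,"dy":1.5,"dz":0,"wx":0,"wy":0,"wz":0,"grip":0},{"dx":0,"dy":1.5,"dz":0,"wx":0,"wy":0,"wz":0,"grip":0}]'
python3 -m pendant '[{"dx":0,"dy":1.2,"dz":0,"wx":0,"wy":0,"wz":0,"grip":0},{"dx":0,"dy":1.2,"dz":0,"wx":0,"wy":0,"wz":0,"grip":0}]'
```

```text
clock: 18.4
ee_pos: [0.6402, -0.0797, 0.0809]
ee_rot: [-1.209, -1.208, 1.209]
force: [0.1, 0.2, 0.6]
width: -0.0
clock: 18.6
ee_pos: [0.6404, -0.0798, 0.0804]
ee_rot: [-1.21, -1.208, 1.209]
force: [-2.0, 0.6, 7.4]
width: 0.0001
clock: 18.8
ee_pos: [0.6405, -0.0798, 0.0802]
ee_rot: [-1.21, -1.209, 1.209]
force: [-5.9, 1.3, 15.7]
width: -0.0004
clock: 19.4
ee_pos: [0.6404, -0.1188, 0.0808]
ee_rot: [-1.208, -1.209, 1.21]
force: [1.0, 0.2, -0.4]
width: 0.0002
clock: 19.6
ee_pos: [0.6407, -0.1188, 0.0804]
ee_rot: [-1.209, -1.209, 1.209]
force: [-2.4, 0.4, 6.6]
width: 0.0
clock: 19.8
ee_pos: [0.6409, -0.1189, 0.0802]
ee_rot: [-1.21, -1.21, 1.209]
force: [-5.8, 1.2, 16.7]
width: -0.0001
```

Firm at the same height on all four sides. I'll retreat and look.

```bash
python3 -m pendant '[{"dx":0,"dy":-40,"dz":0,"wx":0,"wy":0,"wz":0,"grip":0},{"dx":0,"dy":-90,"dz":0,"wx":0,"wy":0,"wz":0,"grip":0},{"dx":0,"dy":-140,"dz":0,"wx":0,"wy":0,"wz":0,"grip":0},{"dx":0,"dy":-160,"dz":50,"wx":0,"wy":0,"wz":0,"grip":0},{"dx":0,"dy":-160,"dz":100,"wx":0,"wy":0,"wz":0,"grip":0},{"dx":0,"dy":-160,"dz":150,"wx":0,"wy":0,"wz":0,"grip":0},{"dx":0,"dy":-160,"dz":200,"wx":0,"wy":0,"wz":0,"grip":0},{"dx":0,"dy":-160,"dz":200,"wx":0,"wy":0,"wz":0,"grip":0}]'
python3 - <<'E'
from h import *
S=env.snapshot("scene");T=env.snapshot("top")
cv2.imwrite("pics/s3.png",S["color"]);cv2.imwrite("pics/t3.png",T["color"])
o=cv2.imread("pics/scene0.png");t0=cv2.imread("pics/top0.png")
def c(i,x,y): return cv2.resize(i[y-25:y+25,x-25:x+25],(250,250),interpolation=cv2.INTER_NEAREST)
s=S["color"]
cv2.imwrite("pics/z3.png",np.vstack([np.hstack([c(i,262,210),c(i,297,273),c(i,359,242)]) for i in(o,s)]))
for n,p,q in[("d",(297,268),(241,137)),("c",(262,204),(341,151)),("b",(359,239),(244,221)),("a",(290,158),(390,216))]:
  try:
    a=lid(s,*p,155);b=lid(T["color"],*q,130)
    P,g=tri(ray(S,*a[:2]),ray(T,*b[:2])); print(n,P.round(4),g.round(4))
  except Exception as e: print(n,e)
E
```

```text
clock: 20.6
ee_pos: [0.4346, -0.1174, 0.2379]
ee_rot: [-1.205, -1.206, 1.21]
force: [-0.4, 1.2, 0.1]
width: 0.0001
d [0.663  0.1472 0.0872] 0.0002
c [ 0.6414 -0.0993  0.0608] 0.0002
b [0.4605 0.1344 0.0515] 0.0002
a min() iterable argument is empty
```

View pics/z3.png

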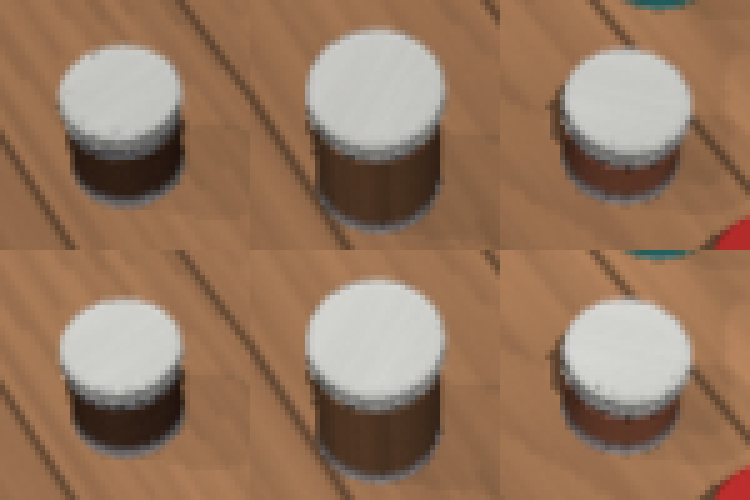

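View pics/s3.png

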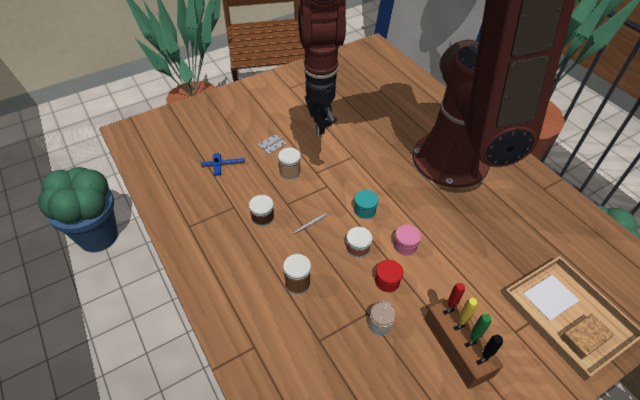

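The picture shows lid c at (262,204) level and 3.2 mm lower than before. The tins, jar, hinge, gauge and punch are where they were, and the arm is clear.

```bash
python3 - <<'E'
from workcell import env
print(env.job_done())
E
```

```text
the job is handed in; nothing more can be done
None
```

The loose lid was on tin_c (dark brown band). I pushed it fully home and handed the job in at about 21 s.

- **Finding it:** Lids a, b and d were rigid when pressed at the edge with 13–18 N. Lid c gave about 1.6 mm at the fingertip, mostly at 1–3 N, and stayed tipped in the picture. I first took that for about 1 mm of give and moved on to a and b. After finding both rigid, I came back to c.
- **Pushing it home:** Pressed over its middle, lid c slid down at about 10 N and stopped firmly. The highest force I read was 23 N.
- **Last checks:** The far, near, left and right edges of lid c all stopped at the same height, within about 0.2 mm, at 11–17 N with no rocking. The two-view measurement has lid c level and 3.2 mm lower than at the start.
- **Nothing else moved:** Tins b, c and d measured within 0.3 mm of where they started. The jar, hinge, depth gauge and punch look unmoved in the picture.
- **Failed check:** The final two-view measurement of lid a did not work. I suspect the arm was in the top camera's view. In the scene picture lid a looks unchanged.

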